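Sort full tins from the empty and dump the empty down the chute

ROBOT

A 7-joint arm with a two-finger parallel gripper is mounted at the origin on the work surface. World frame = base frame: x ahead of the robot, y to its left, z up, the work surface at z = 0. Lengths are in m, angles in rad, forces in N, time in s.
With the tool pointing down it reaches from about 0.375 to 0.925 m from the base axis. Payload 3.1 kg.
Tool frame: the origin (TCP) lies on the centre line of the jaws, within the pads' length; the fingertips stand 22 mm ahead of it and the grasp point (between the pads) lies 3 mm ahead of it; x points along the fingers, z is the direction in which the jaws open and shut, and the axes are right-handed (so a half turn about x gives the same grasp; the last joint's range is limited). The gripper opens to 85 mm and grips with 20 to 120 N. Pads are 22 mm wide; open, the fingers measure 114 mm over their backs; the gripper's body (76 mm by 85 mm) begins 54 mm behind the grasp point. The pads swing forward as they close: fully open they stand 13 mm farther back than shut.
Start: joints at [1.178, 0.383, 0.044, 1.598, -0.018, 1.161, -0.05], TCP at [0.189, -0.622, 0.253] pointing down, gripper open.
Joint ranges: [-2.61, 2.61], [-0.41, 2.15], [-1.48, 1.57], [0, 2.5], [-1.57, 4.71], [0.05, 1.97], [-2.85, 2.85]. Speed limits (rad/s): [2.79, 2.79, 3.14, 3.14, 3.14, 3.14, 3.14].

INTERFACE

Orientations are given as a unit quaternion [w, x, y, z].
In Python, from bench import env gives the robot as it stands. The module is installed in compiled form; this text tells all that it offers.
- The arm moves only by the tool jog_arm, never from a script. Its arguments are lists of equal length, an entry for each row: "claw": the opening, from 0 (shut) to 1 (fully open); "delta_pos": the shift along the tool's x, y, z in units of 30 mm (1.0 is 30 mm), a list of three; "twist": the turn about the tool's x in units of 8 degrees (1.0 is 8 degrees). In form: {"claw": [claw, ...], "delta_pos": [[tx, ty, tz], ...], "twist": [twist, ...]}. A call has 1 to 20 rows; each row is the pose to reach, as a shift and turn from the pose commanded when the call began, along the tool's axes at that moment; what a row does not reach only later rows make up. A row lasts 1/8 s, in which the tool goes at most 62.5 mm and 10.7 degrees, less where a joint would pass 70% of its speed; a pose out of reach is approached as far as the arm can. A call with a gripper value outside its range is refused whole. The fingers move at their own pace and stop on an object; "newtons" is the grip in N (left out, the last holds). Time passes only in rows, so rows that repeat a pose let the fingers close. It gives the time, the measured TCP pose, the force and the opening at its end, in the units of the state.
- env.get_state(): the state, without advancing time (a new reading comes with each control period).
- env.camera(name): name is "scene" or "top" or "wrist"; returns a dict with "pixels" (400x640x3 uint8, red, green, blue), "z_map" (400x640 float32, m along the optical axis (not along the pixel's ray), 0 where there is no reading), "fx", "fy", "cx", "cy" (pixels), "extrinsics" (4x4, takes a point from world to camera coordinates); the wrist camera has in their place "tool_from_camera" (4x4, takes a point from camera to tool coordinates, whose origin is the TCP and whose axes are the tool frame's). Camera axes: x right, y up, looking along -z (the intrinsics and any distortion apply to the point x, -y, -z); pixel columns grow to the right and rows downward; lengths in m; the calibration is good to about 2 mm. A picture is of the moment at which its call begins: read the wrist's pose just before it.
- env.job_done(): hands the job in, once; it reports no verdict.
The state is a dict: "clock": time; "qpos": joint angles; "joint_velocities": joint speeds; "joint_torque": joint torques, N m; "tcp_pos": TCP position; "tool_rot": TCP orientation; "wrist_force": force on the tool from outside, world axes, zero at the start; "ft_torque": the same for the moment, N m; "finger_gap": finger opening in m.
Only numpy, scipy, OpenCV 4.12 (cv2) and the standard library are available. Lean on these libraries where they do the work, as an engineer would, in place of code of your own. Each camera call takes 0.05 s, during which the arm holds its last target.

TASK

Tell the full from the empty among the three look-alike lidded tins by their weight as you lift them: set the full ones down gently, upright inside the purple tray, and send the empty one down the drop chute into the bin, working its yellow flap with the red-knobbed lever. Afterwards put the lever all the way back so that the flap is shut, and leave the soda cans, mallet and tray where they are.

Things in the scene. Friction and masses are not known exactly. Their poses are not given: they have to be found in the camera images.
- tin_a: lidded round tin, dark teal with a white stripe low down and a brass-coloured lid; 58 mm diameter (lid 54 mm, the top 16 mm), 120 mm tall; origin at the centre of its underside, z up. The three tins look alike: an empty one weighs about 0.1 kg in all, a full one (solid block of palm sugar inside, which may rattle by 2-3 mm) about 0.37 to 0.47 kg
- tin_b: lidded round tin, dark teal with a white stripe low down and a brass-coloured lid; 58 mm diameter (lid 54 mm, the top 16 mm), 120 mm tall; origin at the centre of its underside, z up. The three tins look alike: an empty one weighs about 0.1 kg in all, a full one (solid block of palm sugar inside, which may rattle by 2-3 mm) about 0.37 to 0.47 kg
- tin_c: lidded round tin, dark teal with a white stripe low down and a brass-coloured lid; 58 mm diameter (lid 54 mm, the top 16 mm), 120 mm tall; origin at the centre of its underside, z up. The three tins look alike: an empty one weighs about 0.1 kg in all, a full one (solid block of palm sugar inside, which may rattle by 2-3 mm) about 0.37 to 0.47 kg
- tray: purple plastic sorting tray, open on top, 280 mm (its x) by 160 mm (its y), 30 mm high, walls and floor 5 mm thick, no dividers; origin at the centre of its underside; room for two tins side by side along its x, e.g. at x = -70 and +70 mm. It lies loose on the bench
- chute: fixed drop chute: green base plate lying on the bench, 390 mm (its x, from -225 to +165 mm) by 360 mm (its y), 6 mm thick, on which stands a green square hopper 172 mm (x) by 162 mm (y) and 106 mm high centred on the origin, walls 6 mm, its top closed by the yellow flap; it leads down to a lidded grey bin under the bench whose inner floor is 165 mm below the bench top. Origin at bench height in the centre of the hopper, z up; its yaw varies by 0.08 rad either way
- flap_centre (a point): centre of the shut flap's top face, 106 mm above the bench; the tin can be stood here before the flap is opened
- flap (a joint): angle of the yellow flap (154 by 142 mm plate): 0 shut and level, flush with the hopper's top; 1.44 hanging open downward. Hinged at the chute's +x edge. Driven only by the lever; the lever's stiffness holds it under the weight of a tin, but a push of more than about 4 N on it drives it (and the lever) open. The tin slides off and falls into the bin when the flap is fully open
- lever (a joint): angle of the lever, 0 (start, flap shut) to 1.2 rad (end stop, flap fully open); it turns about the chute's x axis: at 0 it leans 0.6 rad from upright towards the chute's +y, at 1.2 it leans 0.6 rad towards the chute's -y. A linkage turns the flap by 1.2 times the lever's angle. Stiff hinge: it stays where it is left; moving it takes about 5 N at the knob
- lever_hinge (a point): centre of the lever's hinge, fixed on the chute at x = -175 mm, y = 0, 60 mm above the bench, between two 71 mm high grey cheeks
- lever_knob (a point): centre of the red knob at the lever's end, 100 mm from the hinge: a cylinder 30 mm in diameter and 36 mm long lying along the chute's x axis, so its flat ends can be pinched along that axis from above; the 12 mm lever rod runs from its middle to the hinge
- can_red: empty red soda can, 66 mm diameter, 118 mm tall, origin at its underside; bystander
- can_blue: empty blue soda can, same size; bystander
- mallet: wooden mallet lying on the bench, 240 mm long along its x, head 60 by 100 by 60 mm at x = +40 mm; bystander

How it is judged:
At the end, for the whole second after the job is handed in: Both full tins stand upright (0.1 rad) in the tray, bearing over 2.2 N each (an empty bears 1 N), centres within 120 mm (x) and 60 mm (y) of its centre; the empty tin is at rest in the bin under the chute; lever within 0.15 rad of its start, flap within 0.1 rad of shut (((x of tin_a in the frame of chute between -0.16 and 0.16 m and y of tin_a in the frame of chute between -0.15 and 0.15 m and z of tin_a in the frame of chute below -0.03 m and linear speed of tin_a below 0.1 m/s and x of tin_b in the frame of tray between -0.12 and 0.12 m and y of tin_b in the frame of tray between -0.06 and 0.06 m and z of each of tin_b, tin_c in the frame of tray below 0.015 m and angle between each of tin_b, tin_c's own z axis and vertical below 0.1 rad and contact force between each of tin_b, tin_c and tray above 2.2 N and linear speed of each of tin_b, tin_c below 0.03 m/s and x of tin_c in the frame of tray between -0.12 and 0.12 m and y of tin_c in the frame of tray between -0.06 and 0.06 m) or (x of tin_b in the frame of chute between -0.16 and 0.16 m and y of tin_b in the frame of chute between -0.15 and 0.15 m and z of tin_b in the frame of chute below -0.03 m and linear speed of tin_b below 0.1 m/s and x of tin_a in the frame of tray between -0.12 and 0.12 m and y of tin_a in the frame of tray between -0.06 and 0.06 m and z of each of tin_a, tin_c in the frame of tray below 0.015 m and angle between each of tin_a, tin_c's own z axis and vertical below 0.1 rad and contact force between each of tin_a, tin_c and tray above 2.2 N and linear speed of each of tin_a, tin_c below 0.03 m/s and x of tin_c in the frame of tray between -0.12 and 0.12 m and y of tin_c in the frame of tray between -0.06 and 0.06 m) or (x of tin_c in the frame of chute between -0.16 and 0.16 m and y of tin_c in the frame of chute between -0.15 and 0.15 m and z of tin_c in the frame of chute below -0.03 m and linear speed of tin_c below 0.1 m/s and x of tin_a in the frame of tray between -0.12 and 0.12 m and y of tin_a in the frame of tray between -0.06 and 0.06 m and z of each of tin_a, tin_b in the frame of tray below 0.015 m and angle between each of tin_a, tin_b's own z axis and vertical below 0.1 rad and contact force between each of tin_a, tin_b and tray above 2.2 N and linear speed of each of tin_a, tin_b below 0.03 m/s and x of tin_b in the frame of tray between -0.12 and 0.12 m and y of tin_b in the frame of tray between -0.06 and 0.06 m)) and value of joint lever below 0.15 rad and value of joint flap below 0.1 rad); the robot touches nothing.
It fails at once if a can or the mallet is shifted more than 30 mm (distance of any of can_red, can_blue, mallet from where it was at the start of the episode above 0.03 m).
It fails at once if the tray is shifted more than 40 mm (distance of tray from where it was at the start of the episode above 0.04 m).
It fails at once if a tin is dropped into the tray: it comes down on its floor faster than 0.5 m/s, as from 13 mm or higher ((x of tin_a in the frame of tray between -0.14 and 0.14 m and y of tin_a in the frame of tray between -0.08 and 0.08 m and z of tin_a in the frame of tray below 0.02 m and linear speed of tin_a above 0.5 m/s) or (x of tin_b in the frame of tray between -0.14 and 0.14 m and y of tin_b in the frame of tray between -0.08 and 0.08 m and z of tin_b in the frame of tray below 0.02 m and linear speed of tin_b above 0.5 m/s) or (x of tin_c in the frame of tray between -0.14 and 0.14 m and y of tin_c in the frame of tray between -0.08 and 0.08 m and z of tin_c in the frame of tray below 0.02 m and linear speed of tin_c above 0.5 m/s)).
It also fails if it takes over 70 s, if anything falls off the work surface, if the arm or the gripper's body presses on something with over 40 N, if the wrist force passes 120 N, or if a joint passes its speed limit or range.

## Working session

There is one attempt and no reset: what is moved stays moved. The work goes in short steps, Python scripts to look and compute and a tool call to move; the robot and the scene stay as the last step left them, time stands still between calls to the robot, and variables do not carry over. Pictures are saved under pics/ and viewed, and the job is handed in when it is done.

Besides the shell and the picture viewer there is one more tool, called after ">>>" as a command line: name --pt "numbers of a row" for each row, then --argument value for the rest. jog_arm: Moves the arm, as the interface text tells. Its arguments: {"type":"object","properties":{"claw":{"type":"array","items":{"type":"number"}},"delta_pos":{"type":"array","items":{"type":"array","items":{"type":"number"}}},"twist":{"type":"array","items":{"type":"number"}},"newtons":{"type":"number"}},"required":["claw","delta_pos","twist"]}

```bash
mkdir -p pics
cat > h.py <<'E'
import numpy as np, cv2
from bench import env
def save(n,im): cv2.imwrite(f'pics/{n}.png', im[:,:,::-1])
E
python3 - <<'E'
from h import *
s=env.get_state(); print({k:np.round(v,3).tolist() for k,v in s.items()})
for n in ['scene','top']:
    c=env.camera(n); save(n+'0',c['pixels']); np.savez(f'{n}0.npz',**c)
    print(n,[ (k,np.round(c[k],3).tolist()) for k in c if k not in('pixels','z_map')])
E
```

```text
{'clock': 0.0, 'qpos': [1.178, 0.384, 0.044, 1.6, -0.018, 1.161, -0.05], 'joint_velocities': [0.0, 0.001, -0.001, -0.0, 0.001, -0.001, -0.001], 'joint_torque': [-0.001, -43.346, 1.024, -24.951, 0.011, 0.011, 0.0], 'tcp_pos': [0.189, -0.621, 0.252], 'tool_rot': [0.567, 0.422, 0.569, -0.421], 'wrist_force': [-0.466, 0.175, -0.421], 'ft_torque': [0.004, -0.024, 0.021], 'finger_gap': 0.085}
scene [('fx', 519.365), ('fy', 519.365), ('cx', 315.58), ('cy', 198.874), ('extrinsics', [[-0.862, 0.507, 0.01, 0.5], [-0.42, -0.725, 0.546, 0.205], [0.285, 0.466, 0.838, -1.517], [0.0, 0.0, 0.0, 1.0]])]
top [('fx', 488.023), ('fy', 488.023), ('cx', 321.271), ('cy', 195.627), ('extrinsics', [[0.002, -1.0, 0.013, -0.012], [0.995, 0.004, 0.104, -0.601], [-0.104, 0.012, 0.995, -1.268], [0.0, 0.0, 0.0, 1.0]])]
```

View pics/scene0.png

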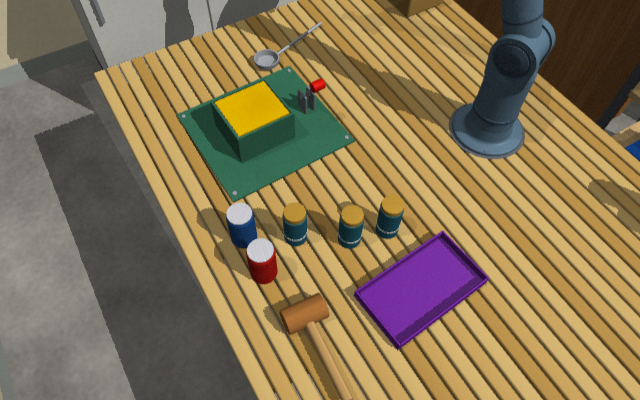

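View pics/top0.png

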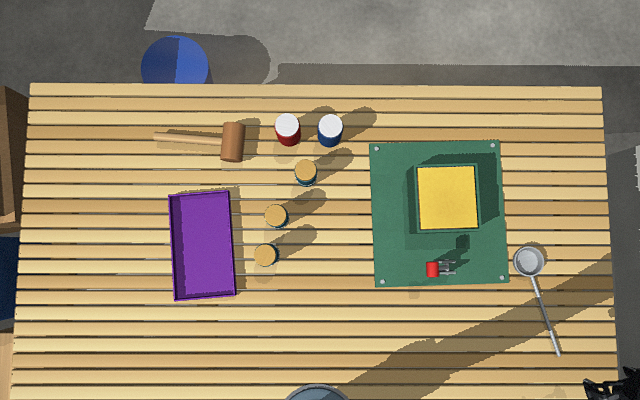

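```bash
cat >> h.py <<'E'
def cloud(c):
    z=c['z_map']; v,u=np.mgrid[:400,:640]
    P=np.stack([(u-c['cx'])/c['fx']*z,-(v-c['cy'])/c['fy']*z,-z],-1)
    E=c['extrinsics']; return (P-E[:3,3])@E[:3,:3]
def ray(c,u,v,h):
    E=c['extrinsics']; R=E[:3,:3]; o=-R.T@E[:3,3]
    d=R.T@np.array([(u-c['cx'])/c['fx'],-(v-c['cy'])/c['fy'],-1]); return o+d*(h-o[2])/d[2]
E
cat > loc.py <<'E'
from h import *
def blobs(m,amin):
    n,l,st,ce=cv2.connectedComponentsWithStats(m.astype(np.uint8)); return [(ce[i],l==i,st[i]) for i in range(1,n) if st[i,4]>amin]
def analyse(c):
    W=cloud(c); hsv=cv2.cvtColor(c['pixels'],cv2.COLOR_RGB2HSV); H,S,V=[hsv[...,i].astype(int) for i in range(3)]
    ok=c['z_map']>0
    top=ok&(abs(W[...,2]-0.119)<0.009)
    for ce,m,st in blobs(top,60):
        cn,_=cv2.findContours(m.astype(np.uint8),0,2); k=max(cn,key=cv2.contourArea); (u,v),r=cv2.minEnclosingCircle(k)
        print('top119',np.round(ce,1),st[4],c['pixels'][m].mean(0).round(),'circ',np.round(ray(c,u,v,.12),4)[:2],'r',round(r*1.17/490,4), 'z',W[m][:,2].mean().round(4),'cent',np.round(ray(c,*ce,.12),4)[:2])
    for name,m,h in [('purple',(H>130)&(H<160)&(S>120)&(V>40),0.03),('yellow',(H>22)&(H<33)&(S>170)&(abs(W[...,2]-.106)<.012),0.106),('red',((H<6)|(H>174))&(S>180)&(V>60),0.14),('green',(H>60)&(H<90)&(S>90)&(abs(W[...,2]-.006)<.01),0.006)]:
        for ce,mm,st in blobs(m,60):
            cn,_=cv2.findContours(mm.astype(np.uint8),0,2); k=max(cn,key=cv2.contourArea); b=cv2.minAreaRect(k); bp=cv2.boxPoints(b)
            print(name,np.round(ce,1),st[4],'z',np.percentile(W[mm][:,2],[5,50,95]).round(3),'mean',np.round(W[mm].mean(0),4),'box', [np.round(ray(c,*p,h),3)[:2].tolist() for p in bp])
E
python3 - <<'E'
from loc import *
for n in ['top','scene']:
    print(n); c=dict(np.load(n+'0.npz')); analyse(c)
E
```

```text
top
top119 [286.7 124.6] 463 [221. 219. 221.] circ [0.7699 0.0781] r 0.0298 z 0.1185 cent [0.7711 0.0782]
top119 [330.3 125.7] 462 [218. 220. 223.] circ [ 0.768  -0.0319] r 0.0298 z 0.1186 cent [ 0.7689 -0.0317]
top119 [305.3 169.6] 367 [205. 167.  97.] circ [0.6571 0.0309] r 0.0259 z 0.1206 cent [0.657  0.0308]
top119 [275.2 214.8] 375 [206. 168.  98.] circ [0.5434 0.1039] r 0.0265 z 0.1207 cent [0.5438 0.1044]
top119 [264.6 254.6] 385 [206. 168.  98.] circ [0.4463 0.1291] r 0.0263 z 0.1209 cent [0.4463 0.1291]
purple [201.4 245. ] 6407 z [0.002 0.007 0.03 ] mean [0.4701 0.3088 0.0124] box [[0.604, 0.401], [0.617, 0.237], [0.337, 0.211], [0.326, 0.372]]
red [289.  138.7] 177 z [0.018 0.078 0.109] mean [0.7459 0.0748 0.0704] box [[0.747, 0.104], [0.765, 0.047], [0.724, 0.034], [0.706, 0.091]]
red [432.  268.9] 169 z [0.147 0.155 0.16 ] mean [ 0.4146 -0.2693  0.1685] box [[0.43, -0.262], [0.43, -0.291], [0.396, -0.29], [0.396, -0.261]]
green [434.6 217.4] 13050 z [0.002 0.007 0.011] mean [ 0.5467 -0.3179  0.0066] box [[0.748, -0.141], [0.764, -0.511], [0.373, -0.512], [0.359, -0.153]]
[... 653 characters left out ...]
2 0.006 0.029] mean [0.4739 0.307  0.0126] box [[0.625, 0.242], [0.318, 0.198], [0.327, 0.377], [0.615, 0.404]]
yellow [251.5 108. ] 2285 z [0.102 0.106 0.11 ] mean [ 0.5931 -0.3225  0.1062] box [[0.671, -0.394], [0.487, -0.407], [0.513, -0.254], [0.687, -0.248]]
red [317.3  85.1] 141 z [0.138 0.152 0.159] mean [ 0.4169 -0.271   0.1481] box [[0.431, -0.293], [0.387, -0.297], [0.394, -0.262], [0.438, -0.258]]
red [263.3 270.1] 562 z [0.013 0.064 0.109] mean [0.7817 0.1051 0.0669] box [[0.808, 0.09], [0.751, 0.109], [0.774, 0.177], [0.829, 0.158]]
green [266.9 140.9] 7908 z [0.002 0.006 0.011] mean [ 0.5756 -0.2787  0.0065] box [[0.761, -0.496], [0.283, -0.55], [0.363, -0.152], [0.78, -0.138]]
```

Run:
```python
from loc import *
from scipy.spatial.transform import Rotation
for n in ['top','scene']:
    c=dict(np.load(n+'0.npz')); W=cloud(c); hsv=cv2.cvtColor(c['pixels'],cv2.COLOR_RGB2HSV); H,S,V=[hsv[...,i].astype(int) for i in range(3)]
    m=(abs(W[...,2]-.106)<.015)&(H>20)&(H<35)&(S>120)&(W[...,1]<-.2)
    for ce,mm,st in blobs(m,500):
        k=max(cv2.findContours(mm.astype(np.uint8),0,2)[0],key=cv2.contourArea)[:,0]
        pts=np.array([ray(c,*p,.106)[:2] for p in k],np.float32)
        r=cv2.minAreaRect(pts*1000); print(n,'flap',r, pts.mean(0))
    m=(H>130)&(H<160)&(S>120)&(V>40)
    for ce,mm,st in blobs(m,500):
        k=max(cv2.findContours(mm.astype(np.uint8),0,2)[0],key=cv2.contourArea)[:,0]
        pts=np.array([ray(c,*p,.03)[:2] for p in k],np.float32)
        print(n,'tray@30',cv2.minAreaRect(pts*1000))
        f=mm&(W[...,2]<.0085)&(W[...,2]>0.0);kk=W[f][:,:2].astype(np.float32); print('floor',cv2.minAreaRect(kk*1000),kk.mean(0))
    m=((H<6)|(H>174))&(S>180)&(V>60)&(W[...,1]<-.15)
    print('knob', W[m].mean(0), np.percentile(W[m],[3,97],axis=0))
    g=(H>60)&(H<90)&(S>90)&(abs(W[...,2]-.006)<.01)
    ap=cv2.approxPolyDP(cv2.convexHull(np.argwhere(g)[:,::-1].astype(np.int32)),12,True)[:,0]
    print('plate',[(p.tolist(),np.round(ray(c,*p,.006)[:2],3).tolist()) for p in ap])
```

```text
top flap ((591.1295166015625, -325.935791015625), (154.49562072753906, 143.49867248535156), 2.0608067512512207) [ 0.6076868  -0.33224133]
top tray@30 ((471.01708984375, 304.9161682128906), (278.49261474609375, 162.42955017089844), 5.22546911239624)
floor ((471.1127014160156, 308.6583557128906), (271.2179870605469, 147.6827392578125), 5.19566011428833) [0.46936578 0.30868852]
knob [ 0.41399609 -0.27260489  0.15466975] [[ 0.39727597 -0.28532101  0.14561537]
 [ 0.43019428 -0.26166557  0.15993574]]
plate [([508, 281], [0.375, -0.511]), ([375, 286], [0.362, -0.154]), ([369, 144], [0.747, -0.142]), ([498, 140], [0.76, -0.498])]
scene flap ((591.9432983398438, -324.9493408203125), (156.6839141845703, 148.9040069580078), 1.9124256372451782) [ 0.599625  -0.3238386]
scene tray@30 ((475.95062255859375, 308.6053466796875), (286.6358947753906, 163.74008178710938), 5.3754048347473145)
floor ((472.206787109375, 307.09716796875), (279.087646484375, 157.35385131835938), 5.137079238891602) [0.47173002 0.3055955 ]
knob [ 0.41692278 -0.27100491  0.14813423] [[ 0.39925433 -0.28322051  0.13436785]
 [ 0.4326061  -0.26080812  0.15996195]]
plate [([354, 140], [0.362, -0.155]), ([233, 201], [0.749, -0.14]), ([177, 115], [0.761, -0.495]), ([290, 67], [0.376, -0.506])]
```

```bash
cat > go.py <<'E'
from h import *
from scipy.spatial.transform import Rotation as Ro
def st():
    s=env.get_state(); q=s['tool_rot']; R=Ro.from_quat([q[1],q[2],q[3],q[0]]).as_matrix(); return s,np.array(s['tcp_pos']),R
def plan(*targets, yaw=None):
    s,p,R=st(); z=R[:,2]; y0=np.degrees(np.arctan2(z[1],z[0]))
    print('t',round(s['clock'],2),'p',p.round(4),'tilt x',R[:,0].round(3),'jawyaw',round(y0,1),'gap',round(s['finger_gap'],4),'F',np.round(s['wrist_force'],2),'q',np.round(s['qpos'],2))
    if yaw is not None:
        d=(yaw-y0+90)%180-90; print('twist',round(-d/8,2))
    for t in targets: print(t,'->',np.round(R.T@(np.array(t)-p)/.03,2).tolist())
E
python3 - <<'E'
from go import *
plan((.5,-.2,.3),(.448,.1305,.2),(.448,.1305,.083),yaw=105)
E
```

```text
t 0.1 p [ 0.1886 -0.6212  0.252 ] tilt x [-0.001  0.002 -1.   ] jawyaw -73.1 gap 0.0856 F [-0.24  0.28 -0.59] q [ 1.18  0.38  0.04  1.6  -0.02  1.16 -0.05]
twist 0.24
(0.5, -0.2, 0.3) -> [-1.58, 14.01, -10.42]
(0.448, 0.1305, 0.2) -> [1.78, 15.55, -21.46]
(0.448, 0.1305, 0.083) -> [5.68, 15.56, -21.45]
```

>>> jog_arm --claw '[1,1,1,1,1,1,1,1,1,1,1,1,1,1,1,1,1,1,1,1]' --pt "-1.58 14 -10.4" --pt "-1.58 14 -10.4" --pt "-1.58 14 -10.4" --pt "-1.58 14 -10.4" --pt "-1.58 14 -10.4" --pt "-1.58 14 -10.4" --pt "-1.58 14 -10.4" --pt "-1.58 14 -10.4" --pt "-1.58 14 -10.4" --pt "1.7 15.5 -21.4" --pt "1.7 15.5 -21.4" --pt "1.7 15.5 -21.4" --pt "1.7 15.5 -21.4" --pt "1.7 15.5 -21.4" --pt "1.7 15.5 -21.4" --pt "1.7 15.5 -21.4" --pt "1.7 15.5 -21.4" --pt "1.7 15.5 -21.4" --pt "1.7 15.5 -21.4" --pt "1.7 15.5 -21.4" --twist '[0,0,0,0,0,0,0,0,0,0,0,0,0,0,0,0,0,0,0,0]' --newtons 40

```text
clock: 2.6
tcp_pos: [0.4476, 0.1267, 0.2025]
tool_rot: [0.568, 0.422, 0.568, -0.422]
wrist_force: [0.0, 0.3, 0.5]
finger_gap: 0.0853
```

Run:
```python
from go import *
plan((.448,.1305,.13),(.448,.1305,.083),(.448,.1305,.123))
```

```text
t 2.6 p [0.4476 0.1267 0.2025] tilt x [ 0. -0. -1.] jawyaw -73.2 gap 0.0853 F [0.03 0.3  0.53] q [ 0.2   0.13 -0.6   2.05  0.09  0.98 -1.72]
(0.448, 0.1305, 0.13) -> [2.42, 0.05, -0.12]
(0.448, 0.1305, 0.083) -> [3.98, 0.05, -0.12]
(0.448, 0.1305, 0.123) -> [2.65, 0.05, -0.12]
```

>>> jog_arm --claw '[1,1,1,1,1,0,0,0,0,0,0,0,0,0,0,0,0]' --pt "1 0.05 -0.1" --pt "2 0.05 -0.1" --pt "3 0.05 -0.1" --pt "3.95 0.05 -0.1" --pt "3.95 0.05 -0.1" --pt "3.95 0.05 -0.1" --pt "3.95 0.05 -0.1" --pt "3.95 0.05 -0.1" --pt "3.95 0.05 -0.1" --pt "3.95 0.05 -0.1" --pt "3.5 0.05 -0.1" --pt "3 0.05 -0.1" --pt "2.5 0.05 -0.1" --pt "2 0.05 -0.1" --pt "2 0.05 -0.1" --pt "2 0.05 -0.1" --pt "2 0.05 -0.1" --twist '[0,0,0,0,0,0,0,0,0,0,0,0,0,0,0,0,0]' --newtons 40

```text
clock: 4.72
tcp_pos: [0.4472, 0.1306, 0.1416]
tool_rot: [0.568, 0.421, 0.568, -0.422]
wrist_force: [0.6, -0.1, -1.3]
finger_gap: 0.0578
```

Run:
```python
from go import *
for i in range(3):
    c=env.camera('scene'); print(np.round(env.get_state()['wrist_force'],2))
save('s1',c['pixels'])
plan((.403,.3005,.22),(.542,.3135,.22))
```

```text
[ 0.34 -0.34 -1.  ]
[ 0.32 -0.63 -0.73]
[ 0.15  0.13 -0.99]
t 4.88 p [0.4474 0.1307 0.1418] tilt x [-0.001 -0.    -1.   ] jawyaw -73.1 gap 0.0577 F [ 0.15  0.13 -0.99] q [ 0.17  0.23 -0.59  2.1   0.17  0.86 -1.79]
(0.403, 0.3005, 0.22) -> [-2.61, 0.23, -5.85]
(0.542, 0.3135, 0.22) -> [-2.61, 4.79, -4.92]
```

View pics/s1.png

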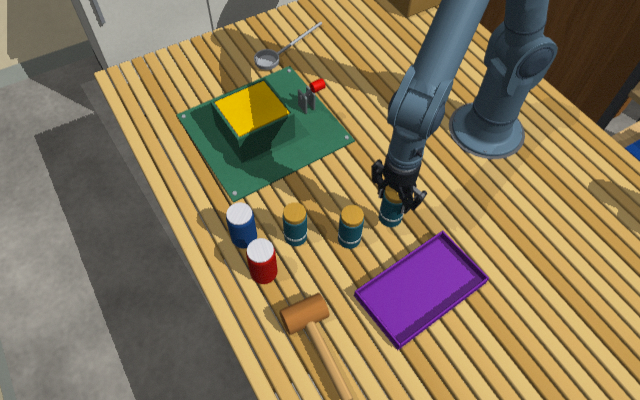

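Run:
```python
from go import *
plan((.447,.13,.25),(.5915,-.3255,.25),(.5915,-.3255,.21),yaw=2)
```

```text
t 4.88 p [0.4474 0.1307 0.1418] tilt x [-0.001 -0.    -1.   ] jawyaw -73.1 gap 0.0577 F [ 0.15  0.13 -0.99] q [ 0.17  0.23 -0.59  2.1   0.17  0.86 -1.79]
twist -9.39
(0.447, 0.13, 0.25) -> [-3.61, -0.02, 0.02]
(0.5915, -0.3255, 0.25) -> [-3.61, 0.17, 15.94]
(0.5915, -0.3255, 0.21) -> [-2.28, 0.17, 15.94]
```

>>> jog_arm --claw '[0,0,0,0,0,0,0,0,0,0,0,0,0,0,0,0,0,0]' --pt "-1.6 0 0" --pt "-3.2 0 0.3" --pt "-3.6 0 1.6" --pt "-3.6 0.1 3.2" --pt "-3.6 0.1 4.8" --pt "-3.6 0.1 6.4" --pt "-3.6 0.1 8" --pt "-3.6 0.15 9.6" --pt "-3.6 0.15 11.2" --pt "-3.6 0.15 12.8" --pt "-3.6 0.17 14.4" --pt "-3.6 0.17 15.4" --pt "-3.6 0.17 15.94" --pt "-3.6 0.17 15.94" --pt "-3 0.17 15.94" --pt "-2.3 0.17 15.94" --pt "-2.3 0.17 15.94" --pt "-2.3 0.17 15.94" --twist '[0,0,-0.5,-1.5,-2.5,-3.5,-4.5,-5.5,-6.5,-7.5,-8.5,-9,-9.4,-9.4,-9.4,-9.4,-9.4,-9.4]'

```text
clock: 7.12
tcp_pos: [0.5915, -0.3247, 0.2108]
tool_rot: [0.707, -0.013, 0.707, 0.013]
wrist_force: [-0.4, 0.0, -0.6]
finger_gap: 0.0574
```

Run:
```python
from go import *
plan((.5915,-.3255,.192),(.5915,-.3255,.190),(.5915,-.3255,.25),(.4146,-.2745,.25),(.4146,-.2745,.1455),yaw=2)
```

```text
t 7.12 p [ 0.5915 -0.3247  0.2108] tilt x [-0.001  0.    -1.   ] jawyaw 2.1 gap 0.0574 F [-0.37  0.04 -0.65] q [ 0.74  0.5  -0.41  1.55  0.21  1.13  0.33]
twist 0.02
(0.5915, -0.3255, 0.192) -> [0.63, -0.03, -0.0]
(0.5915, -0.3255, 0.19) -> [0.69, -0.03, -0.0]
(0.5915, -0.3255, 0.25) -> [-1.31, -0.03, -0.0]
(0.4146, -0.2745, 0.25) -> [-1.3, 1.89, -5.83]
(0.4146, -0.2745, 0.1455) -> [2.18, 1.89, -5.83]
```

>>> jog_arm --claw '[0,0,0,0,0.8,0.9,1,1,1,1,1]' --pt "0.3 0 0" --pt "0.55 0 0" --pt "0.66 0 0" --pt "0.66 0 0" --pt "0.66 0 0" --pt "0.66 0 0" --pt "0.66 0 0" --pt "0.66 0 0" --pt "-0.5 0 0" --pt "-1.8 0 0" --pt "-2.5 0 0" --twist '[0,0,0,0,0,0,0,0,0,0,0]'

```text
clock: 8.5
tcp_pos: [0.5927, -0.3256, 0.2891]
tool_rot: [0.708, -0.014, 0.706, 0.012]
wrist_force: [-0.0, -0.2, 0.2]
finger_gap: 0.0855
```

Run:
```python
from go import *
c=env.camera('scene'); save('s2',c['pixels'])
plan((.4146,-.2745,.25),(.4146,-.2745,.1455),yaw=2)
```

```text
t 8.55 p [ 0.5937 -0.326   0.2918] tilt x [ 0.007 -0.004 -1.   ] jawyaw 2.1 gap 0.0851 F [0.81 0.91 2.82] q [ 0.75  0.44 -0.42  1.47  0.18  1.27  0.35]
twist 0.01
(0.4146, -0.2745, 0.25) -> [1.35, 1.94, -5.91]
(0.4146, -0.2745, 0.1455) -> [4.83, 1.95, -5.94]
```

View pics/s2.png

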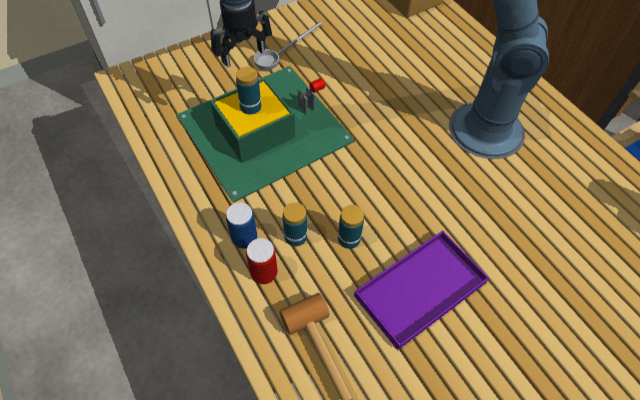

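>>> jog_arm --claw '[1,1,1,1,1,1,1,1,1,1]' --pt "0 1 -2" --pt "0 1.5 -4" --pt "0 1.89 -5.83" --pt "1.5 1.89 -5.83" --pt "2.5 1.89 -5.83" --pt "2.5 1.89 -5.83" --pt "2.5 1.89 -5.83" --pt "2.5 1.89 -5.83" --pt "2.5 1.89 -5.83" --pt "2.5 1.89 -5.83" --twist '[0,0,0,0,0,0,0,0,0,0]' --newtons 25

```text
clock: 9.8
tcp_pos: [0.4152, -0.2753, 0.2119]
tool_rot: [0.707, -0.013, 0.707, 0.013]
wrist_force: [-0.3, -0.1, 1.0]
finger_gap: 0.0854
```

Run:
```python
from go import *
plan((.4146,-.2745,.1455),yaw=2)
s,p,R=st()
c=env.camera('wrist'); save('w1',c['pixels'])
c=env.camera('scene'); save('s3',c['pixels'])
```

```text
t 9.8 p [ 0.4152 -0.2753  0.2119] tilt x [ 0.001 -0.001 -1.   ] jawyaw 2.1 gap 0.0854 F [-0.31 -0.06  0.99] q [ 0.91  0.17 -0.44  1.98  0.09  1.01  0.47]
twist 0.01
(0.4146, -0.2745, 0.1455) -> [2.21, 0.03, -0.02]
```

View pics/w1.png

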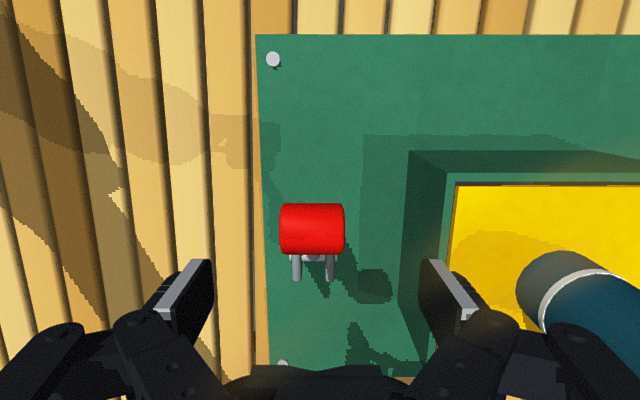

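View pics/s3.png

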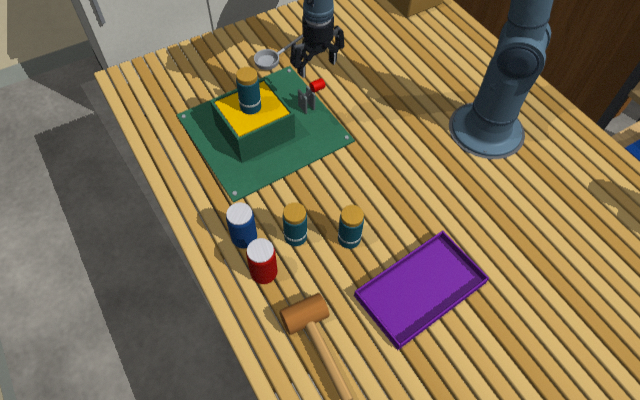

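>>> jog_arm --claw '[1,1,1,1,0,0,0,0,0,0,0]' --pt "0.8 0.03 -0.02" --pt "1.6 0.03 -0.02" --pt "2.2 0.03 -0.02" --pt "2.2 0.03 -0.02" --pt "2.2 0.03 -0.02" --pt "2.2 0.03 -0.02" --pt "2.2 0.03 -0.02" --pt "2.2 0.03 -0.02" --pt "2.2 0.03 -0.02" --pt "2.2 0.03 -0.02" --pt "2.2 0.03 -0.02" --twist '[0,0,0,0,0,0,0,0,0,0,0]' --newtons 25

```text
clock: 11.28
tcp_pos: [0.4132, -0.2745, 0.1462]
tool_rot: [0.706, -0.013, 0.708, 0.013]
wrist_force: [-3.1, 0.9, 6.8]
finger_gap: 0.0355
```

Run:
```python
from go import *
s,p,R=st()
yaw=.035; ex=np.array([np.cos(yaw),np.sin(yaw),0]); ey=np.array([-ex[1],ex[0],0])
f=lambda a:0.1*(np.sin(.6-a)*ey+np.array([0,0,np.cos(.6-a)]))
A=[.15,.3,.45,.6,.75,.9,1.05,1.2,1.22]
plan(*[tuple((p+f(a)-f(0)).round(4)) for a in A])
```

```text
t 11.28 p [ 0.4132 -0.2745  0.1462] tilt x [-0.002 -0.001 -1.   ] jawyaw 2.1 gap 0.0355 F [-3.08  0.89  6.77] q [ 0.89  0.26 -0.43  2.04  0.14  0.87  0.42]
(np.float64(0.4136), np.float64(-0.2875), np.float64(0.1537)) -> [-0.25, -0.43, -0.0]
(np.float64(0.4141), np.float64(-0.3014), np.float64(0.1592)) -> [-0.43, -0.9, -0.0]
(np.float64(0.4146), np.float64(-0.316), np.float64(0.1626)) -> [-0.55, -1.38, -0.0]
(np.float64(0.4152), np.float64(-0.3309), np.float64(0.1637)) -> [-0.58, -1.88, -0.0]
(np.float64(0.4157), np.float64(-0.3459), np.float64(0.1626)) -> [-0.55, -2.38, -0.0]
(np.float64(0.4162), np.float64(-0.3605), np.float64(0.1592)) -> [-0.43, -2.87, -0.0]
(np.float64(0.4167), np.float64(-0.3744), np.float64(0.1537)) -> [-0.25, -3.33, -0.0]
(np.float64(0.4171), np.float64(-0.3874), np.float64(0.1462)) -> [0.0, -3.77, -0.01]
(np.float64(0.4172), np.float64(-0.389), np.float64(0.1451)) -> [0.04, -3.82, -0.0]
```

>>> jog_arm --claw '[0,0,0,0,0,0,0,0,0,0,0,0]' --pt "-0.25 -0.43 -0.05" --pt "-0.43 -0.9 -0.05" --pt "-0.55 -1.38 -0.05" --pt "-0.58 -1.88 -0.05" --pt "-0.55 -2.38 -0.05" --pt "-0.43 -2.87 -0.05" --pt "-0.25 -3.33 -0.05" --pt "0 -3.77 -0.05" --pt "0.05 -3.85 -0.05" --pt "0.05 -3.85 -0.05" --pt "0.05 -3.85 -0.05" --pt "0.05 -3.85 -0.05" --twist '[0,0,0,0,0,0,0,0,0,0,0,0]'

```text
clock: 12.78
tcp_pos: [0.4172, -0.3898, 0.1449]
tool_rot: [0.707, -0.013, 0.707, 0.013]
wrist_force: [-0.5, 3.3, 4.8]
finger_gap: 0.0358
```

Run:
```python
from go import *
plan()
c=env.camera('scene'); save('s4',c['pixels'])
```

```text
t 12.78 p [ 0.4172 -0.3898  0.1449] tilt x [ 0.001 -0.    -1.   ] jawyaw 2.1 gap 0.0358 F [-0.47  3.27  4.83] q [ 0.98  0.38 -0.36  1.87  0.17  0.92  0.58]
```

View pics/s4.png

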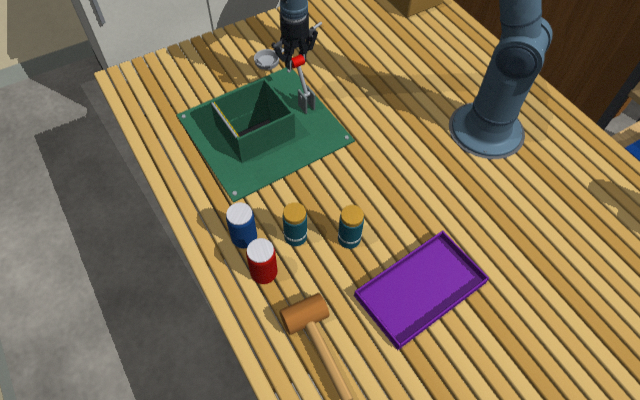

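>>> jog_arm --claw '[0,0,0,0,0,0,0,0,0,0,0,0]' --pt "-0.3 0.52 0.05" --pt "-0.48 0.98 0.05" --pt "-0.6 1.47 0.05" --pt "-0.63 1.97 0.05" --pt "-0.6 2.47 0.05" --pt "-0.48 2.95 0.05" --pt "-0.3 3.42 0.05" --pt "-0.05 3.85 0.05" --pt "0.0 3.93 0.05" --pt "0.0 3.93 0.05" --pt "0.0 3.93 0.05" --pt "0.0 3.93 0.05" --twist '[0,0,0,0,0,0,0,0,0,0,0,0]'

```text
clock: 14.32
tcp_pos: [0.4133, -0.2769, 0.1462]
tool_rot: [0.707, -0.015, 0.707, 0.009]
wrist_force: [-5.6, -3.8, 9.8]
finger_gap: 0.0355
```

Run:
```python
from go import *
plan()
```

```text
t 14.32 p [ 0.4133 -0.2769  0.1462] tilt x [ 0.001 -0.008 -1.   ] jawyaw 2.0 gap 0.0355 F [-5.63 -3.8   9.77] q [ 0.89  0.26 -0.42  2.04  0.15  0.87  0.41]
```

>>> jog_arm --claw '[0,0,0,1,1,1,1,1,1,1]' --pt "0.05 0.15 0" --pt "0.1 0.3 0" --pt "0.1 0.3 0" --pt "0.1 0.1 0" --pt "0 0 0" --pt "0 0 0" --pt "0 0 0" --pt "-1.5 0 0" --pt "-3.5 0 0" --pt "-4.5 0 0" --twist '[0,0,0,0,0,0,0,0,0,0]' --newtons 40

```text
clock: 15.58
tcp_pos: [0.4157, -0.2718, 0.2822]
tool_rot: [0.708, -0.014, 0.706, 0.012]
wrist_force: [1.1, 0.5, 0.4]
finger_gap: 0.0852
```

Run:
```python
from go import *
c=env.camera('scene'); save('s5',c['pixels'])
from loc import *
analyse(c)
plan((.6,-.1,.29),(.6585,.0325,.29),(.6585,.0325,.15),yaw=-60)
```

```text
top119 [493.5 111.4] 227 [41. 53. 61.] circ [0.0111 0.0051] r 0.0536 z 0.1191 cent [0.0423 0.0246]
top119 [238.7 213.5] 487 [188. 189. 194.] circ [ 0.7733 -0.0255] r 0.0318 z 0.1178 cent [ 0.7727 -0.0282]
top119 [294.1 212.3] 387 [175. 136.  54.] circ [0.6598 0.0341] r 0.0273 z 0.1197 cent [0.6596 0.0335]
top119 [351.7 214.8] 390 [177. 137.  55.] circ [0.5471 0.1074] r 0.0273 z 0.1196 cent [0.5467 0.1069]
top119 [259.7 250.2] 545 [195. 189. 194.] circ [0.7743 0.0824] r 0.0325 z 0.1177 cent [0.7743 0.0818]
purple [419.9 288.5] 7953 z [0.002 0.006 0.029] mean [0.4742 0.3072 0.0132] box [[0.625, 0.242], [0.318, 0.198], [0.327, 0.377], [0.615, 0.404]]
yellow [251.5 108. ] 2275 z [0.102 0.106 0.11 ] mean [ 0.5932 -0.3226  0.106 ] box [[0.671, -0.394], [0.487, -0.407], [0.513, -0.254], [0.687, -0.248]]
red [317.3  85. ] 142 z [0.138 0.152 0.159] mean [ 0.4246 -0.2583  0.1635] box [[0.431, -0.294], [0.387, -0.298], [0.394, -0.263], [0.437, -0.26]]
red [263.3 270.1] 561 z [0.013 0.065 0.108] mean [0.7814 0.1042 0.0652] box [[0.808, 0.09], [0.751, 0.109], [0.774, 0.177], [0.829, 0.158]]
green [266.9 141. ] 7919 z [0.002 0.006 0.011] mean [ 0.5756 -0.2784  0.0064] box [[0.761, -0.496], [0.283, -0.55], [0.363, -0.152], [0.78, -0.138]]
t 15.62 p [ 0.4173 -0.2728  0.2857] tilt x [ 0.009 -0.006 -1.   ] jawyaw 2.2 gap 0.0855 F [ 1.09 -0.74  3.13] q [ 0.92  0.08 -0.45  1.91  0.04  1.15  0.5 ]
twist 7.77
(0.6, -0.1, 0.29) -> [-0.13, 5.53, 6.3]
(0.6585, 0.0325, 0.29) -> [-0.14, 9.87, 8.42]
(0.6585, 0.0325, 0.15) -> [4.53, 9.9, 8.38]
```

View pics/s5.png

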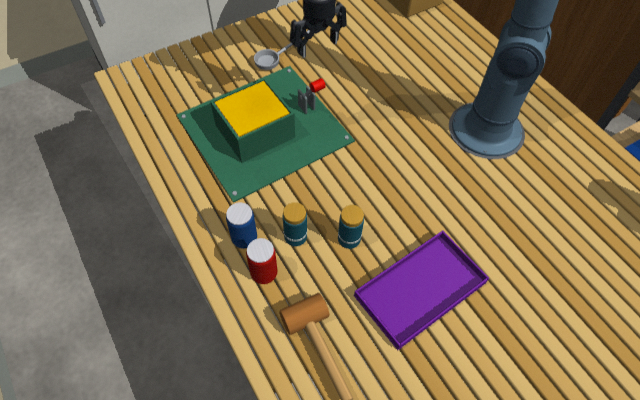

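Run:
```python
from go import *
plan((.5455,.106,.286),(.5455,.106,.17),yaw=-73)
```

```text
t 15.62 p [ 0.4173 -0.2728  0.2857] tilt x [ 0.009 -0.006 -1.   ] jawyaw 2.2 gap 0.0855 F [ 1.09 -0.74  3.13] q [ 0.92  0.08 -0.45  1.91  0.04  1.15  0.5 ]
twist 9.39
(0.5455, 0.106, 0.286) -> [-0.06, 12.46, 4.74]
(0.5455, 0.106, 0.17) -> [3.81, 12.48, 4.71]
```

>>> jog_arm --claw '[1,1,1,1,1,1,1,1,1,1,1,1,1,1,1]' --pt "0 1.5 0.5" --pt "0 3 1" --pt "0 4.5 1.6" --pt "0 6 2.2" --pt "0 7.5 2.8" --pt "0 9 3.4" --pt "0 10.5 4" --pt "0 11.5 4.4" --pt "0 12.5 4.7" --pt "1.5 12.5 4.7" --pt "3 12.5 4.7" --pt "3.5 12.5 4.7" --pt "3.5 12.5 4.7" --pt "3.5 12.5 4.7" --pt "3.5 12.5 4.7" --twist '[1,2,3,4,5,6,7,8,9,9.4,9.4,9.4,9.4,9.4,9.4]'

```text
clock: 17.5
tcp_pos: [0.5427, 0.1085, 0.1757]
tool_rot: [0.569, 0.422, 0.567, -0.42]
wrist_force: [0.8, -0.3, 0.4]
finger_gap: 0.0852
```

Run:
```python
from go import *
plan((.5455,.106,.084),(.5455,.106,.144))
```

```text
t 17.5 p [0.5427 0.1085 0.1757] tilt x [ 0.004  0.    -1.   ] jawyaw -73.1 gap 0.0852 F [ 0.8  -0.34  0.39] q [ 0.28  0.36 -0.65  1.88  0.26  0.98 -1.76]
(0.5455, 0.106, 0.084) -> [3.06, 0.05, 0.1]
(0.5455, 0.106, 0.144) -> [1.06, 0.06, 0.11]
```

>>> jog_arm --claw '[1,1,1,1,0,0,0,0,0,0,0,0,0,0,0,0,0]' --pt "1 0.05 0.1" --pt "2 0.05 0.1" --pt "3.05 0.05 0.1" --pt "3.05 0.05 0.1" --pt "3.05 0.05 0.1" --pt "3.05 0.05 0.1" --pt "3.05 0.05 0.1" --pt "3.05 0.05 0.1" --pt "3.05 0.05 0.1" --pt "2.8 0.05 0.1" --pt "2.3 0.05 0.1" --pt "1.8 0.05 0.1" --pt "1.3 0.05 0.1" --pt "1.05 0.05 0.1" --pt "1.05 0.05 0.1" --pt "1.05 0.05 0.1" --pt "1.05 0.05 0.1" --twist '[0,0,0,0,0,0,0,0,0,0,0,0,0,0,0,0,0]' --newtons 50

```text
clock: 19.62
tcp_pos: [0.543, 0.1055, 0.1415]
tool_rot: [0.568, 0.421, 0.568, -0.421]
wrist_force: [-0.4, -0.4, -4.0]
finger_gap: 0.056
```

Run:
```python
from go import *
plan((.403,.3005,.21),(.403,.3005,.1),(.403,.3005,.091),yaw=-85)
```

```text
t 19.62 p [0.543  0.1055 0.1415] tilt x [-0.002 -0.    -1.   ] jawyaw -73.1 gap 0.056 F [-0.4  -0.36 -3.97] q [ 0.27  0.41 -0.63  1.9   0.3   0.93 -1.78]
twist 1.49
(0.403, 0.3005, 0.21) -> [-2.28, -2.58, -7.58]
(0.403, 0.3005, 0.1) -> [1.39, -2.57, -7.57]
(0.403, 0.3005, 0.091) -> [1.69, -2.57, -7.57]
```

>>> jog_arm --claw '[0,0,0,0,0,0,0,0,0,0,0,0,0,0]' --pt "-1.2 0 0" --pt "-2.3 -0.2 -0.7" --pt "-2.3 -0.6 -2" --pt "-2.3 -1.1 -3.4" --pt "-2.3 -1.6 -4.8" --pt "-2.3 -2.1 -6.2" --pt "-2.3 -2.58 -7.4" --pt "-1.5 -2.58 -7.58" --pt "-0.5 -2.58 -7.58" --pt "0.5 -2.58 -7.58" --pt "1.2 -2.58 -7.58" --pt "1.4 -2.58 -7.58" --pt "1.4 -2.58 -7.58" --pt "1.4 -2.58 -7.58" --twist '[0,0,0.3,0.6,0.9,1.2,1.5,1.5,1.5,1.5,1.5,1.5,1.5,1.5]'

```text
clock: 21.38
tcp_pos: [0.4043, 0.3015, 0.1014]
tool_rot: [0.521, 0.479, 0.521, -0.477]
wrist_force: [0.7, 0.3, -3.7]
finger_gap: 0.0562
```

Run:
```python
from go import *
c=env.camera('scene');save('s6',c['pixels'])
plan((.403,.3005,.09),(.403,.3005,.086))
```

```text
t 21.43 p [0.4043 0.3015 0.1014] tilt x [ 0.002  0.001 -1.   ] jawyaw -85.1 gap 0.0562 F [-0.06  0.53 -3.26] q [-0.1   0.41 -0.71  2.04  0.36  0.82 -2.5 ]
(0.403, 0.3005, 0.09) -> [0.38, -0.05, 0.03]
(0.403, 0.3005, 0.086) -> [0.51, -0.05, 0.03]
```

View pics/s6.png

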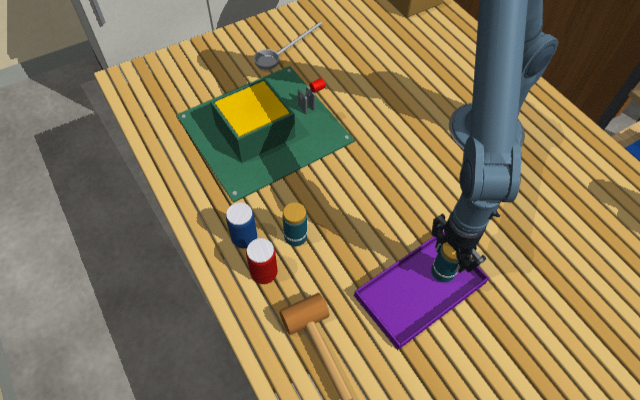

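>>> jog_arm --claw '[0,0,0,0,0,0,0]' --pt "0.1 0 0" --pt "0.2 0 0" --pt "0.28 0 0" --pt "0.36 0 0" --pt "0.4 0 0" --pt "0.4 0 0" --pt "0.4 0 0" --twist '[0,0,0,0,0,0,0]'

```text
clock: 22.3
tcp_pos: [0.4035, 0.3009, 0.0896]
tool_rot: [0.521, 0.478, 0.52, -0.479]
wrist_force: [-2.6, -2.7, 7.8]
finger_gap: 0.0561
```

>>> jog_arm --claw '[0,0.75,0.9,1,1,1,1,1,1]' --pt "-0.04 0 0" --pt "-0.05 0 0" --pt "-0.05 0 0" --pt "-0.05 0 0" --pt "-0.05 0 0" --pt "-1 0 0" --pt "-2.5 0 0" --pt "-4.5 0 0" --pt "-5 0 0" --twist '[0,0,0,0,0,0,0,0,0]'

```text
clock: 23.42
tcp_pos: [0.4054, 0.303, 0.2427]
tool_rot: [0.522, 0.481, 0.52, -0.475]
wrist_force: [0.8, -0.6, -0.1]
finger_gap: 0.0853
```

Run:
```python
from loc import *
from go import *
c=env.camera('scene');save('s7',c['pixels']); analyse(c)
plan((.6585,.0325,.24),(.6585,.0325,.17),yaw=-65)
```

```text
top119 [480.1 105. ] 70 [35. 45. 51.] circ [ 0.0561 -0.0145] r 0.0214 z 0.1188 cent [ 0.0584 -0.0116]
top119 [238.8 213.5] 489 [200. 200. 206.] circ [ 0.7732 -0.0257] r 0.0316 z 0.1178 cent [ 0.7725 -0.0281]
top119 [294.1 212.4] 395 [183. 142.  57.] circ [0.6604 0.0352] r 0.0276 z 0.1194 cent [0.6598 0.0338]
top119 [259.8 250.1] 545 [207. 202. 206.] circ [0.7753 0.0841] r 0.0332 z 0.1176 cent [0.7739 0.0816]
top119 [452.3 251.8] 449 [184. 144.  60.] circ [0.4063 0.3023] r 0.0314 z 0.1232 cent [0.4045 0.3013]
purple [416.  292.2] 6952 z [0.002 0.006 0.03 ] mean [0.488  0.3103 0.0131] box [[0.625, 0.242], [0.318, 0.198], [0.327, 0.377], [0.615, 0.404]]
yellow [251.4 108. ] 2274 z [0.102 0.106 0.11 ] mean [ 0.5934 -0.3228  0.106 ] box [[0.671, -0.394], [0.488, -0.407], [0.514, -0.255], [0.687, -0.248]]
red [317.4  84.9] 142 z [0.137 0.152 0.159] mean [ 0.4241 -0.2589  0.1625] box [[0.431, -0.294], [0.387, -0.298], [0.394, -0.262], [0.438, -0.258]]
red [263.3 270.1] 564 z [0.013 0.065 0.108] mean [0.782  0.1059 0.0691] box [[0.809, 0.09], [0.751, 0.109], [0.774, 0.177], [0.829, 0.158]]
green [266.8 140.9] 7926 z [0.002 0.006 0.011] mean [ 0.5756 -0.2788  0.0064] box [[0.761, -0.498], [0.283, -0.552], [0.363, -0.152], [0.78, -0.138]]
t 23.48 p [0.4054 0.3027 0.2427] tilt x [ 0.007  0.004 -1.   ] jawyaw -85.1 gap 0.0856 F [0.68 0.94 0.56] q [ 0.02  0.2  -0.81  1.92  0.16  1.08 -2.34]
twist -2.51
(0.6585, 0.0325, 0.24) -> [0.12, 7.64, 9.69]
(0.6585, 0.0325, 0.17) -> [2.45, 7.62, 9.7]
```

View pics/s7.png

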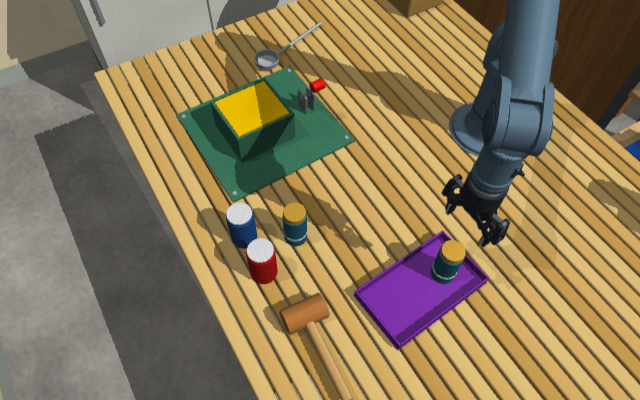

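>>> jog_arm --claw '[1,1,1,1,1,1,1,1,1,1,1,1,1,1]' --pt "0 1.2 1.5" --pt "0 2.4 3" --pt "0 3.6 4.5" --pt "0 4.8 6" --pt "0 6 7.5" --pt "0 7 8.8" --pt "0 7.64 9.7" --pt "1.5 7.62 9.7" --pt "2.4 7.62 9.7" --pt "2.4 7.62 9.7" --pt "2.4 7.62 9.7" --pt "2.4 7.62 9.7" --pt "2.4 7.62 9.7" --pt "2.4 7.62 9.7" --twist '[-0.3,-0.6,-0.9,-1.2,-1.5,-1.8,-1.9,-1.9,-1.9,-1.9,-1.9,-1.9,-1.9,-1.9]'

```text
clock: 25.22
tcp_pos: [0.6565, 0.0304, 0.1672]
tool_rot: [0.58, 0.405, 0.579, -0.405]
wrist_force: [0.7, 0.3, 0.1]
finger_gap: 0.0852
```

Run:
```python
from go import *
plan((.6585,.0325,.084),(.6585,.0325,.144))
```

```text
t 25.23 p [0.6565 0.0304 0.1672] tilt x [ 0.001 -0.    -1.   ] jawyaw -69.9 gap 0.0852 F [0.73 0.29 0.11] q [ 0.34  0.55 -0.6   1.63  0.34  1.07 -1.58]
(0.6585, 0.0325, 0.084) -> [2.77, 0.08, -0.04]
(0.6585, 0.0325, 0.144) -> [0.77, 0.09, -0.04]
```

>>> jog_arm --claw '[1,1,1,1,0,0,0,0,0,0,0,0,0,0,0,0,0]' --pt "1 0.08 -0.04" --pt "2 0.08 -0.04" --pt "2.75 0.08 -0.04" --pt "2.75 0.08 -0.04" --pt "2.75 0.08 -0.04" --pt "2.75 0.08 -0.04" --pt "2.75 0.08 -0.04" --pt "2.75 0.08 -0.04" --pt "2.75 0.08 -0.04" --pt "2.5 0.08 -0.04" --pt "2 0.08 -0.04" --pt "1.5 0.08 -0.04" --pt "1 0.08 -0.04" --pt "0.75 0.08 -0.04" --pt "0.75 0.08 -0.04" --pt "0.75 0.08 -0.04" --pt "0.75 0.08 -0.04" --twist '[0,0,0,0,0,0,0,0,0,0,0,0,0,0,0,0,0]'

```text
clock: 27.35
tcp_pos: [0.6573, 0.0321, 0.1429]
tool_rot: [0.579, 0.405, 0.58, -0.405]
wrist_force: [-0.1, -0.5, -3.8]
finger_gap: 0.0574
```

Run:
```python
from go import *
plan((.658,.0325,.225),(.542,.3135,.225),(.542,.3135,.102),yaw=-76)
```

```text
t 27.35 p [0.6573 0.0321 0.1429] tilt x [-0.002 -0.    -1.   ] jawyaw -69.9 gap 0.0574 F [-0.08 -0.46 -3.8 ] q [ 0.33  0.58 -0.58  1.64  0.36  1.03 -1.59]
twist 0.76
(0.658, 0.0325, 0.225) -> [-2.74, 0.02, -0.0]
(0.542, 0.3135, 0.225) -> [-2.73, -0.39, -10.13]
(0.542, 0.3135, 0.102) -> [1.37, -0.38, -10.13]
```

Also full (3.8 N). Carry to the far slot.

>>> jog_arm --claw '[0,0,0,0,0,0,0,0,0,0,0,0,0,0,0,0]' --pt "-1.4 0 0" --pt "-2.6 0 -0.5" --pt "-2.75 -0.1 -2" --pt "-2.75 -0.2 -3.5" --pt "-2.75 -0.2 -5" --pt "-2.75 -0.3 -6.5" --pt "-2.75 -0.35 -8" --pt "-2.75 -0.4 -9.3" --pt "-2.75 -0.4 -10.1" --pt "-1.8 -0.4 -10.1" --pt "-0.8 -0.4 -10.1" --pt "0.2 -0.4 -10.1" --pt "1 -0.4 -10.1" --pt "1.35 -0.4 -10.1" --pt "1.35 -0.4 -10.1" --pt "1.35 -0.4 -10.1" --twist '[0,0,0,0.2,0.4,0.6,0.75,0.75,0.75,0.75,0.75,0.75,0.75,0.75,0.75,0.75]'

```text
clock: 29.35
tcp_pos: [0.5433, 0.3135, 0.1046]
tool_rot: [0.558, 0.436, 0.557, -0.434]
wrist_force: [0.2, 0.3, -3.7]
finger_gap: 0.0575
```

Run:
```python
from go import *
c=env.camera('scene');save('s8',c['pixels'])
plan((.542,.3135,.089))
```

```text
t 29.4 p [0.5435 0.3136 0.1048] tilt x [ 0.002  0.002 -1.   ] jawyaw -75.9 gap 0.0575 F [ 0.09 -0.54 -3.65] q [-0.1   0.59 -0.63  1.74  0.42  0.95 -2.22]
(0.542, 0.3135, 0.089) -> [0.53, -0.05, -0.01]
```

View pics/s8.png

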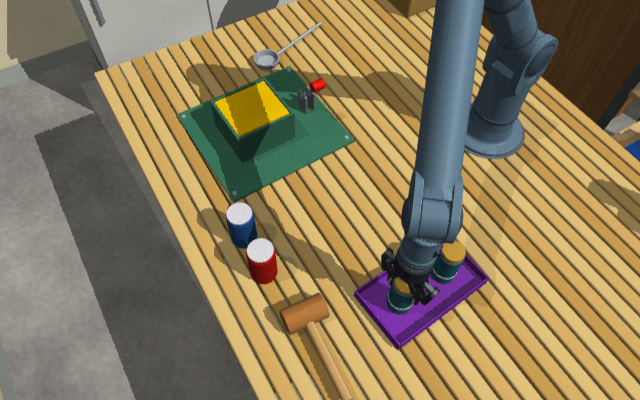

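>>> jog_arm --claw '[0,0,0,0,0,0,0,0]' --pt "0.1 0 0" --pt "0.2 0 0" --pt "0.3 0 0" --pt "0.38 0 0" --pt "0.44 0 0" --pt "0.48 0 0" --pt "0.48 0 0" --pt "0.48 0 0" --twist '[0,0,0,0,0,0,0,0]'

```text
clock: 30.4
tcp_pos: [0.5427, 0.3128, 0.0909]
tool_rot: [0.558, 0.435, 0.557, -0.435]
wrist_force: [-3.1, -2.6, 5.8]
finger_gap: 0.0575
```

Pressing on the tray floor; release.

>>> jog_arm --claw '[0,0.75,0.9,1,1,1,1,1,1,1,1,1]' --pt "-0.03 0 0" --pt "-0.04 0 0" --pt "-0.04 0 0" --pt "-0.04 0 0" --pt "-0.04 0 0" --pt "-1 0 0" --pt "-2.5 0 0" --pt "-4.5 0 0" --pt "-6 0 0" --pt "-6 0 3" --pt "-6 0 5" --pt "-6 0 5" --twist '[0,0,0,0,0,0,0,0,0,0,0,0]'

```text
clock: 31.9
tcp_pos: [0.5808, 0.1609, 0.2686]
tool_rot: [0.557, 0.436, 0.555, -0.438]
wrist_force: [-0.7, 0.0, -0.0]
finger_gap: 0.0855
```

Run:
```python
from loc import *
from go import *
for n in ['scene','top']:
    c=env.camera(n);save('f'+n,c['pixels']); analyse(c)
plan()
```

```text
top119 [493.9 111.6] 218 [45. 57. 65.] circ [0.0111 0.0051] r 0.0536 z 0.1189 cent [0.0419 0.0256]
top119 [238.8 213.5] 488 [200. 201. 207.] circ [ 0.7728 -0.0269] r 0.0312 z 0.1177 cent [ 0.7725 -0.0281]
top119 [259.7 250.3] 548 [207. 201. 205.] circ [0.775  0.0837] r 0.0329 z 0.1176 cent [0.7743 0.0819]
top119 [452.3 251.7] 463 [185. 145.  61.] circ [0.4054 0.3017] r 0.0309 z 0.1231 cent [0.4045 0.3012]
top119 [405.  284.5] 491 [187. 145.  63.] circ [0.5434 0.3133] r 0.0323 z 0.1235 cent [0.5424 0.3122]
purple [418.5 292. ] 5897 z [0.002 0.006 0.03 ] mean [0.4828 0.3129 0.0137] box [[0.625, 0.242], [0.318, 0.198], [0.327, 0.377], [0.615, 0.404]]
yellow [251.6 108. ] 2276 z [0.102 0.106 0.11 ] mean [ 0.593  -0.3224  0.1061] box [[0.67, -0.394], [0.486, -0.407], [0.513, -0.254], [0.686, -0.248]]
red [317.3  84.9] 146 z [0.138 0.153 0.159] mean [ 0.4175 -0.2704  0.1499] box [[0.431, -0.294], [0.387, -0.298], [0.394, -0.263], [0.437, -0.26]]
red [263.3 270.1] 562 z [0.013 0.065 0.108] mean [0.781  0.1035 0.0636] box [[0.809, 0.09], [0.75, 0.107], [0.771, 0.176], [0.828, 0.16]]
green [2
[... 586 characters left out ...]
 0.007 0.031] mean [0.4435 0.3195 0.0137] box [[0.601, 0.406], [0.617, 0.242], [0.34, 0.211], [0.325, 0.372]]
red [289.4 138.6] 186 z [0.019 0.074 0.109] mean [0.7447 0.0732 0.0773] box [[0.747, 0.104], [0.765, 0.047], [0.724, 0.034], [0.706, 0.091]]
red [432.2 268.8] 161 z [0.148 0.156 0.16 ] mean [ 0.4145 -0.2713  0.1622] box [[0.43, -0.262], [0.43, -0.291], [0.396, -0.29], [0.396, -0.261]]
green [434.3 217.8] 12939 z [0.002 0.007 0.011] mean [ 0.5456 -0.3171  0.0067] box [[0.747, -0.141], [0.764, -0.51], [0.373, -0.512], [0.358, -0.153]]
t 32.0 p [0.5807 0.1616 0.2684] tilt x [ 0.    -0.003 -1.   ] jawyaw -76.4 gap 0.0857 F [-0.74  0.7  -0.54] q [ 0.2   0.36 -0.67  1.67  0.24  1.2  -1.86]
```

View pics/fscene.png

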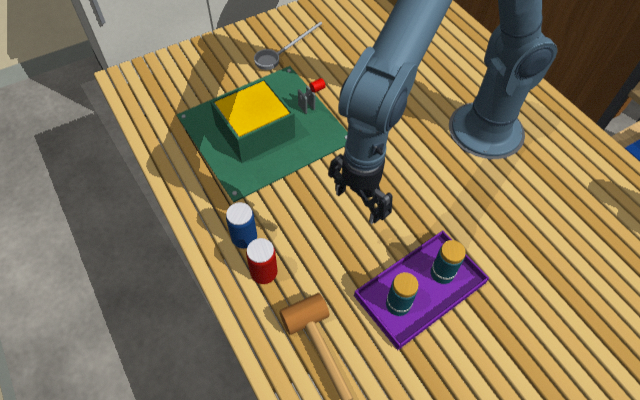

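View pics/ftop.png

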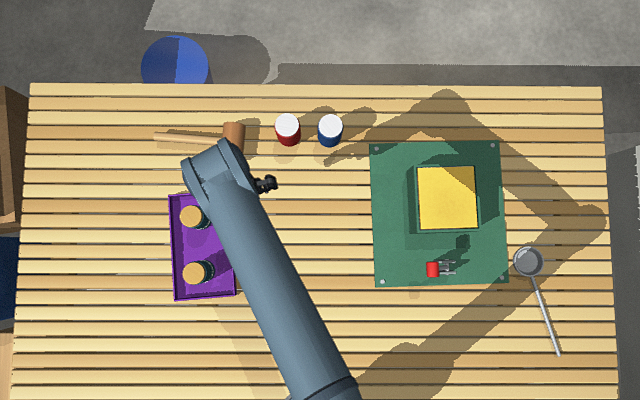

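```bash
python3 -c "
from bench import env
print(env.job_done())"
```

```text
the job is handed in; nothing more can be done
None
```

I sorted the tins and handed the job in at about 32 s of the 70 s allowed; it reports no verdict.

- **Weighing:** The tin nearest the robot read about 1 N when lifted, so it is the empty one. The other two read 4.0 N and 3.8 N, so they are the full ones.
- **Empty tin:** I stood it on the flap and pulled the lever fully open. The flap dropped and the tin was gone from the hopper.
- **Lever and flap:** I returned the lever to its stop; it first came up about 2 mm short, so I pushed it home. The last pictures show the knob within a pixel of where it started, and the flap level at 106 mm.
- **Full tins:** I set both down in the tray until the wrist force showed contact, then let go. They look upright at about (0.404, 0.300) and (0.542, 0.312) m. Those are the two places 70 mm either side of the tray's centre, to about 2 mm.
- **Bystanders:** The tray, the two cans and the mallet look unmoved. The gripper was open and clear of everything.

**Not checked directly:** I could not see the empty tin in the bin. I infer it is there because the hopper was empty with the flap open and the flap closed freely afterwards. I checked the mallet only by eye. The two cameras disagree with each other by about 3 mm, so I averaged them.

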